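Sort the seat spacers into their sample trays

ROBOT

A 6-joint arm with a two-finger parallel gripper is mounted at the origin on the work surface. World frame = base frame: x ahead of the robot, y to its left, z up, the work surface at z = 0. Lengths are in mm, angles in degrees, forces in N, time in s.
With the tool pointing down it reaches from about 300 to 750 mm from the base axis. Payload 8.5 kg.
Tool frame: the origin (TCP) lies between the finger pads; the fingertips stand bot.nose_length ahead of it and the grasp point (between the pads) lies 8 mm behind it (bot.nose_length is the distance from the TCP to the fingertips, in mm); z points along the fingers, y is the line along which they close (so a half turn about z gives the same grasp; the last joint's range is limited). The gripper opens to 88 mm and grips with 3 to 60 N. Pads are 18 mm wide; open, the fingers measure 123 mm over their backs; the gripper's body (75 mm by 187 mm) begins 45 mm behind the grasp point.
Start: joints at [62.149, 21.807, 74.336, -0, 83.858, -12.336], TCP at [147.118, 529.94, 249.748] pointing down, gripper open.
Joint ranges: [-178.18, 178.18], [-50.72, 133.34], [12.68, 142.11], [-81.47, 261.47], [9.98, 163.14], [-165.26, 165.26]. Speed limits (degrees/s): [136.94, 136.94, 180, 180, 180, 180].

INTERFACE

Orientations are given as a 3x3 rotation matrix whose columns are the frame's x, y, z axes.
In Python, from plant import bot, gripper_to, monitor, get_image, job_done gives the robot as it stands. The module is installed in compiled form; this text tells all that it offers. Calls block until the motion is done:
- bot.move_pose(position, orientation): joint-space move of the TCP to a pose.
- bot.servo_line(position, rate=150, rot=None, until_force=None): straight line of the TCP; rot=None keeps the orientation; rate is the mean speed in mm/s. With until_force (N) it stops when the force on the tool has changed by that much, and returns True; else False.
- bot.goto_joints(angles): joint-space move.
- gripper_to(opening): finger opening in mm; the grip force is fixed at half the most; returns when the fingers have stopped.
- bot.wait(seconds).
- bot.solve_ik(position, orientation): joint angles nearest the present ones, or None.
- monitor.sense(): the state.
- get_image(name): name is "side" or "top" or "wrist"; returns a dict with "image" (420x560x3 uint8, red, green, blue), "vertical_fov" (degrees; the focal length in pixels is half the picture's height over the tangent of half this angle, whatever the lens; pixels are square), "cx", "cy" (the principal point, pixels), "eye" and "rotation" of the camera in the world; the wrist camera has in their place "mount" (4x4, takes a point from camera to tool coordinates, whose origin is the TCP and whose axes are the flange's). Camera axes: x right, y up, looking along -z (the intrinsics and any distortion apply to the point x, -y, -z); pixel columns grow to the right and rows downward; lengths in mm; the calibration is good to about 2 mm. A picture is of the moment at which its call begins: read the wrist's pose just before it. There is no depth.
A pose or a line that the arm cannot do raises bot.Unreachable and nothing moves.
- job_done(): hands the job in; it is judged then, once.
The state is a dict: "t": time; "joint_positions": joint angles; "joint_velocities": joint speeds; "tau": joint torques, N m; "tcp_pos": TCP position; "tool_rot": TCP orientation; "contact_force": force on the tool from outside, world axes, zero at the start; "wrist_torque": the same for the moment, N m; "finger_gap": finger opening in mm; "finger_force": force on a finger pad.
Only numpy, scipy, OpenCV 4.12 (cv2) and the standard library are available. Lean on these libraries where they do the work, as an engineer would, in place of code of your own. Each camera call takes 0.05 s, during which the arm holds its last target. There are 200 camera calls.

TASK

Four aluminium seat spacers stand about on the upholstery bench; put each one into the orange parts tray that has a flat sample of the same shape on its ledge. Set each down gently, standing upright on the tray's floor as it stood on the bench (never let one drop), and leave the glue jar and the thread spool standing where they are.

Things in the scene. Friction and masses are not known exactly. Their poses are not given: they have to be found in the camera images.
- hex_spacer: Plain aluminium six-sided (hexagonal) spacer, solid, standing upright, 50 mm tall, 34 mm across its flats (39 mm across corners), small dark dot (bolt hole, 12 mm) on top; about 0.14 kg. Origin: centre of its underside, z up. Its three pairs of flats face along its x axis and 60 degrees to either side of it.
- square_spacer: Plain aluminium square spacer, solid, standing upright, 32 x 32 mm, 50 mm tall, small dark dot (bolt hole, 12 mm) on top; about 0.14 kg. Origin: centre of its underside, z up; x and y axes square to its faces.
- tube_spacer: Plain aluminium tube spacer, standing upright, 40 mm outside diameter, 24 mm open bore right through, 50 mm tall; about 0.12 kg. Origin: on its axis at its underside, z up.
- flanged_spacer: Plain aluminium flanged bush, standing upright on its flange: a round flange 46 mm in diameter and 10 mm thick with a solid round stem 26 mm in diameter above it, 50 mm tall in all; about 0.1 kg. Origin: on its axis at its underside, z up.
- hex_tray: Fixed orange tray with a hexagonal sample, 10 mm thick, on its ledge. Tray 110 mm along x, 84 mm along y, 28 mm high; walls, floor 4 mm thick (102 x 76 mm inside). The 28 mm high ledge lies beyond its +x side, 54 mm deep, the sample centred 81 mm along +x, same outline as its spacer. Origin: centre of underside. Yaw within 15 degrees.
- square_tray: Fixed orange tray with a square sample, 10 mm thick, on its ledge. Tray 110 mm along x, 84 mm along y, 28 mm high; walls, floor 4 mm thick (102 x 76 mm inside). The 28 mm high ledge lies beyond its +x side, 54 mm deep, the sample centred 81 mm along +x, same outline as its spacer. Origin: centre of underside. Yaw within 15 degrees.
- tube_tray: Fixed orange tray with a ring-shaped (tube) sample, 10 mm thick, on its ledge. Tray 110 mm along x, 84 mm along y, 28 mm high; walls, floor 4 mm thick (102 x 76 mm inside). The 28 mm high ledge lies beyond its +x side, 54 mm deep, the sample centred 81 mm along +x, same outline as its spacer. Origin: centre of underside. Yaw within 15 degrees.
- flanged_tray: Fixed orange tray with a flanged (small round step on a wider disc) sample, 10 mm thick, on its ledge. Tray 110 mm along x, 84 mm along y, 28 mm high; walls, floor 4 mm thick (102 x 76 mm inside). The 28 mm high ledge lies beyond its +x side, 54 mm deep, the sample centred 81 mm along +x, same outline as its spacer. Origin: centre of underside. Yaw within 15 degrees.
- glue_jar: Bystander: loose closed amber glass jar with a brass cap, 48 mm in diameter, 62 mm tall, standing among the spacers. Origin: centre of its underside, z up. Not to be disturbed.
- thread_spool: Bystander: loose wooden spool, 44 mm over its end discs, 60 mm tall, standing among the spacers. Origin: centre of its underside, z up. Not to be disturbed.
Mind the look-alikes: they are no part of the job. Leave any blue or pink look-alike of the flanged_spacer alone.

How it is judged:
By the outcome, as a careful person would: the job done as asked, in the order asked, and still so for the second after the job is handed in, with the robot touching nothing.
It also fails if it takes over 96 s, if anything falls off the work surface, if the arm or the gripper's body presses on something with over 40 N, if the wrist force passes 120 N, or if a joint passes its speed limit or range.

## Working session

There is one attempt and no reset: what is moved stays moved. The work goes in short steps, each a Python script; the robot and the scene stay as the last script left them, time stands still between calls to the robot, and variables do not carry over. Pictures are saved under pics/ and viewed, at most 14 in all, crops included, and the job is handed in when it is done.

```bash
mkdir -p pics; ls; python3 - <<'E'
from plant import bot, gripper_to, monitor, get_image
import cv2
for n in ("top","side"):
    d=get_image(n); cv2.imwrite(f"pics/{n}0.png",d["image"][:,:,::-1])
    print(n,{k:v for k,v in d.items() if k!="image"})
d=get_image("wrist"); print({k:v for k,v in d.items() if k!="image"})
print(monitor.sense(),bot.nose_length)
E
```

```text
pics
top {'vertical_fov': 46.03026941486354, 'cx': 276.4659316989886, 'cy': 206.9807605259451, 'eye': array([ 352.70641909,   -5.53504029, 1237.03034364]), 'rotation': array([[-0.00918917,  0.99280951, -0.11935176],
       [-0.99977163, -0.01142471, -0.01805994],
       [-0.01929364,  0.11915855,  0.99268776]])}
side {'vertical_fov': 53.74087744235794, 'cx': 283.0199041575103, 'cy': 209.2191454969591, 'eye': array([402.70052327, 586.08803189, 646.37944302]), 'rotation': array([[-0.9920967 ,  0.08512632, -0.09218267],
       [-0.12512573, -0.72601774,  0.67619656],
       [-0.00936413,  0.6823868 ,  0.7309313 ]])}
{'vertical_fov': 66.64153950818714, 'cx': 275.27134821161604, 'cy': 208.69978138636182, 'mount': array([[ 6.76317366e-04,  9.46792796e-01,  3.21843042e-01,
         8.44047301e+01],
       [ 9.99999654e-01, -4.84520444e-04, -6.76033460e-04,
         2.90605087e-02],
       [-4.84124076e-04,  3.21843388e-01, -9.46792796e-01,
        -1.35136073e+02],
       [ 0.00000000e+00,  0.00000000e+00,  0.00000000e+00,
         1.00000000e+00]])}
{'t': 0.15, 'joint_positions': array([ 6.21493581e+01,  2.18320075e+01,  7.43693927e+01,  8.07265157e-04,
        8.38581148e+01, -1.23352688e+01]), 'joint_velocities': array([-0.01810945, -0.05406574, -0.28019067,  0.05248646, -0.06731754,
        0.0231263 ]), 'tau': array([ 1.13742972e-03, -4.38077366e+01, -2.24613637e+01,  7.12922006e-02,
        3.43834120e-02, -8.07587776e-05]), 'tcp_pos': array([147.02927532, 529.79190429, 249.31238775]), 'tool_rot': array([[-9.63558252e-01,  2.67498128e-01, -4.97649524e-04],
       [ 2.67498487e-01,  9.63557849e-01, -9.11871407e-04],
       [ 2.35590211e-04, -1.01176171e-03, -9.99999460e-01]]), 'contact_force': array([-0.5977586 ,  0.0588924 ,  0.40543173]), 'wrist_torque': array([ 0.00865965, -0.01644017,  0.0119186 ]), 'finger_force': 0.0, 'finger_gap': 87.9509421207074} 11.0
```

View pics/top0.png

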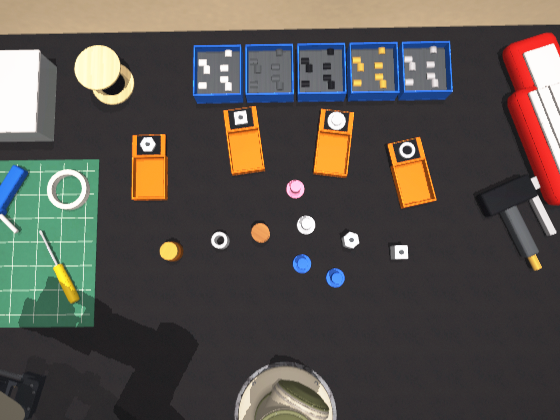

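View pics/side0.png

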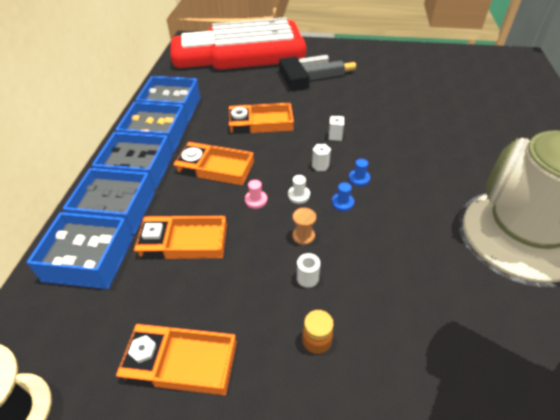

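```bash
cat > h.py <<'E'
import numpy as np, cv2
from plant import bot, gripper_to, monitor, get_image, job_done
def shot(n):
    s=monitor.sense(); d=get_image(n)
    if n=="wrist":
        T=np.eye(4); T[:3,:3]=s["tool_rot"]; T[:3,3]=s["tcp_pos"]; T=T@d["mount"]
        d["eye"]=T[:3,3]; d["rotation"]=T[:3,:3]
    return d
def ray(d,px,z):
    "pixels (n,2) -> points on plane z"
    px=np.asarray(px,float).reshape(-1,2); f=d["image"].shape[0]/2/np.tan(np.radians(d["vertical_fov"]/2))
    v=np.c_[(px[:,0]-d["cx"])/f,-(px[:,1]-d["cy"])/f,-np.ones(len(px))]@d["rotation"].T
    return d["eye"]+v*((z-d["eye"][2])/v[:,2])[:,None]
def down(yaw):
    "tool down, tool x (camera side) at yaw degrees in world"
    c,s=np.cos(np.radians(yaw)),np.sin(np.radians(yaw))
    return np.array([[c,s,0],[s,-c,0],[0,0,-1.]])
def save(d,n): cv2.imwrite(f"pics/{n}.png",d["image"][:,:,::-1])
E
python3 - <<'E'
from h import *
d=shot("top")
for n,p,z in [("jar",(170,250),62),("tube",(220,240),50),("spool",(260,232),60),("fl",(306,224),50),("hex",(351,239),50),("sq",(400,251),50),("pink",(295,187),50),("blue1",(302,263),50),("blue2",(335,277),50),
 ("hext",(149,175),20),("sqt",(245,147),20),("flt",(334,150),20),("tubet",(414,178),20),("hexs",(148,145),38),("sqs",(240,118),38),("fls",(337,121),38),("tubes",(407,150),38)]:
    print(n,ray(d,p,z).round(0))
for x,yw in [(400,0),(400,180),(500,180),(500,0),(600,180)]:
    for z in (250,300): print(x,yw,z,bot.solve_ik([x,0,z],down(yw)))
E
```

```text
jar [[394. 270.  62.]]
tube [[417. 153.  50.]]
spool [[435.  56.  60.]]
fl [[453. -55.  50.]]
hex [[ 416. -162.   50.]]
sq [[ 386. -277.   50.]]
pink [[544. -29.  50.]]
blue1 [[360. -44.  50.]]
blue2 [[ 326. -121.   50.]]
hext [[584. 336.  20.]]
sqt [[652.  95.  20.]]
flt [[ 641. -129.   20.]]
tubet [[ 568. -326.   20.]]
hexs [[656. 335.  38.]]
sqs [[722. 105.  38.]]
fls [[ 711. -136.   38.]]
tubes [[ 635. -307.   38.]]
400 0 250 [-1.70825970e+01  6.53719951e+00  9.56319866e+01 -2.54444375e-14
  7.78308139e+01  7.29174030e+01]
400 0 300 [-1.70825970e+01  4.20600203e+00  8.97037269e+01 -2.54444375e-14
  8.60902710e+01  7.29174030e+01]
400 180 250 [-1.70825970e+01  6.53719951e+00  9.56319866e+01 -2.54444375e-14
  7.78308139e+01 -1.07082597e+02]
400 180 300 [-1.70825970e+01  4.20600203e+00  8.97037269e+01 -2.54444375e-14
  8.60902710e+01 -1.07082597e+02]
500 180 250 [-1.35916228e+01  1.67733668e+01  8.19953764e+01 -2.54444375e-14
  8.12312568e+01 -1.03591623e+02]
500 180 300 [-1.35916228e+01  1.48230470e+01  7.63650527e+01 -2.54444375e-14
  8.88119003e+01 -1.03591623e+02]
500 0 250 [-1.35916228e+01  1.67733668e+01  8.19953764e+01 -2.54444375e-14
  8.12312568e+01  7.64083772e+01]
500 0 300 [-1.35916228e+01  1.48230470e+01  7.63650527e+01 -2.54444375e-14
  8.88119003e+01  7.64083772e+01]
600 180 250 [-1.12934087e+01  2.69029387e+01  6.58944828e+01 -2.54444375e-14
  8.72025785e+01 -1.01293409e+02]
600 180 300 [-1.12934087e+01  2.54453919e+01  6.01932683e+01 -2.54444375e-14
  9.43613398e+01 -1.01293409e+02]
```

```bash
python3 - <<'E'
from h import *
import pickle
for n,y in (("wl",190),("wr",-190)):
    bot.move_pose([400,y,200],down(180)); bot.wait(0.3)
    d=shot("wrist"); save(d,n); pickle.dump(d,open(n+".pkl","wb"))
print(monitor.sense()["t"],d["eye"])
E
```

```text
3.8917 [ 315.79527908 -189.501107    335.14528658]
```

View pics/wl.png

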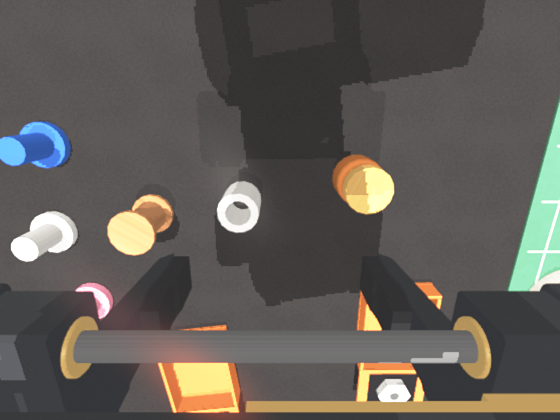

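View pics/wr.png

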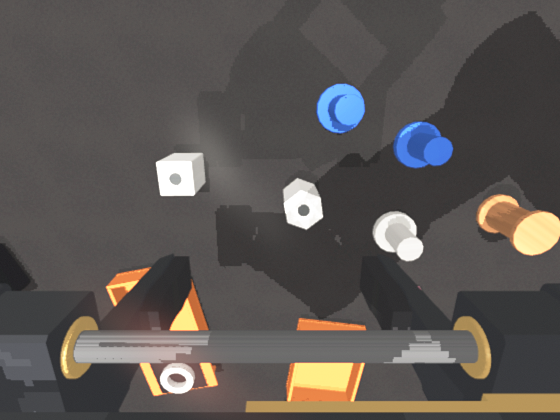

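```bash
python3 - <<'E'
from h import *
import pickle
wl,wr=[pickle.load(open(n+".pkl","rb")) for n in("wl","wr")]
tiles=[]
for d,(x,y) in ((wr,(180,175)),(wr,(303,205)),(wr,(398,238)),(wl,(240,208))):
    tiles.append(cv2.resize(d["image"][y-33:y+33,x-33:x+33,::-1],(300,300),interpolation=cv2.INTER_NEAREST))
cv2.imwrite("pics/tiles.png",np.vstack([np.hstack(tiles[:2]),np.hstack(tiles[2:])]))
g=wr["image"].astype(int)
print(g[160:200:4,158:210:4].mean(2).astype(int)); print(g[178:232:4,280:328:4].mean(2).astype(int))
for n,d,p in (("sq",wr,(175,179)),("hex",wr,(303.5,210)),("fl",wr,(409,248)),("tube",wl,(239,209))): print(n,ray(d,p,50).round(1))
E
```

```text
[[126 233 230 232 232 233 234 228 226 189 183 182 108]
 [255 255 255 255 255 255 255 255 255 181 181 182  91]
 [255 255 255 255 255 255 255 255 255 180 182 182  88]
 [255 255 255 255 255 255 255 255 255 179 181 186  83]
 [255 255 255 182 172 173 255 255 255 178 184 181  81]
 [245 255 255 181 173 175 255 255 255 185 180 182  81]
 [147 255 255 255 215 228 255 255 255 193 180 171  76]
 [ 93 255 255 255 255 255 255 255 255 219 180  67  71]
 [ 81 255 255 255 255 255 255 255 255 255  81  83  87]
 [ 83 115 111 113  97  97  98  95  95  83  85  88  87]]
[[ 83  84  79  73 143  91  72  76  74  73  66  58]
 [ 82  83  73 206 222 219 221 193  83  53  56  56]
 [ 84  81 222 222 222 217 217 218 199  52  59  56]
 [ 87 225 222 221 221 251 218 197 189 176  56  58]
 [ 87 223 221 220 255 255 255 248 213 186  59  57]
 [ 87 205 224 255 255 255 253 249 251 254 215  58]
 [ 86 234 255 255 255 251 250 255 252 254 244  55]
 [ 89 251 255 255 249 156 110 221 255 248 248  57]
 [ 86 143 255 254 255 115 114 118 255 253 250  56]
 [ 65  64 247 251 254 125 109 250 254 254 254  52]
 [ 67  62 249 250 254 255 255 255 249 250 247  56]
 [ 66  64 239 249 246 251 253 253 248 145  57  58]
 [ 67  65  64  61 135 250 254 252  66  58  60  58]
 [ 67  64  63  63  61  59  57  56  59  59  57  57]]
sq [[ 384.2 -280.9   50. ]]
hex [[ 414.  -162.6   50. ]]
fl [[453.4 -57.5  50. ]]
tube [[412.8 156.5  50. ]]
```

View pics/tiles.png

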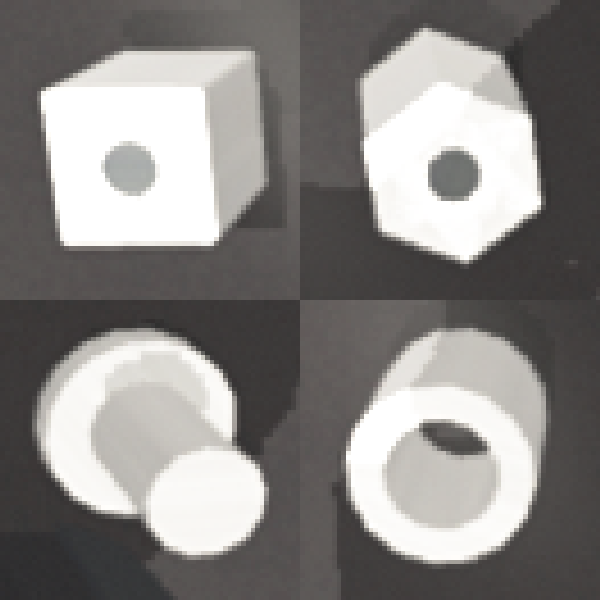

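```bash
cat > meas.py <<'E'
from h import *
import pickle
wl,wr=[pickle.load(open(n+".pkl","rb")) for n in("wl","wr")]
def top_contour(d,p):
    m=(d["image"].min(2)>235).astype(np.uint8)
    c=cv2.findContours(m,cv2.RETR_EXTERNAL,cv2.CHAIN_APPROX_NONE)[0]
    return max((k for k in c if cv2.pointPolygonTest(k,p,True)>-8),key=cv2.contourArea)[:,0]
for n,d,p in (("sq",wr,(175,179)),("hex",wr,(303,210)),("fl",wr,(410,249)),("tube",wl,(238,213))):
    w=ray(d,top_contour(d,p),50)[:,:2].astype(np.float32)
    (c,s,a)=cv2.minAreaRect(w); e=cv2.minEnclosingCircle(w)
    print(n,"rect",np.round(c,1),np.round(s,1),round(a,1),"circ",np.round(e[0],1),round(e[1],1),"dot",ray(d,p,50)[0,:2].round(1))
hexc=np.array([(138,80),(232,114),(241,206),(168,263),(80,232),(65,132)])/4.545+(270,172)
w=ray(wr,hexc,50)[:,:2]; v=w-w.mean(0)
print("hex",w.mean(0).round(1),np.linalg.norm(v,axis=1).round(1),(np.degrees(np.arctan2(v[:,1],v[:,0]))%60).round(1))
sqc=np.array([(40,88),(205,88),(217,244),(62,244)])/4.545+(147,142)
w=ray(wr,sqc,50)[:,:2]; e=np.roll(w,-1,0)-w
print("sq",w.mean(0).round(1),np.linalg.norm(e,axis=1).round(1),(np.degrees(np.arctan2(e[:,1],e[:,0]))%90).round(1))
for n in ("top","side"):
    d=shot(n); hsv=cv2.cvtColor(d["image"],cv2.COLOR_RGB2HSV)
    m=cv2.inRange(hsv,(8,200,120),(18,255,255))
    m=cv2.morphologyEx(m,cv2.MORPH_CLOSE,np.ones((3,3)))
    for k in cv2.findContours(m,cv2.RETR_EXTERNAL,cv2.CHAIN_APPROX_NONE)[0]:
        if cv2.contourArea(cv2.convexHull(k))<1200: continue
        c,s,a=cv2.minAreaRect(ray(d,k[:,0],28)[:,:2].astype(np.float32)); 
        if s[0]<s[1]: s=s[::-1]; a+=90
        a=(a+90)%180-90; u=np.array([np.cos(np.radians(a)),np.sin(np.radians(a))])
        print(n,"tray rect",np.round(c,1),np.round(s,1),"yaw",round(a,1),"centre",(c-27*u).round(1))
    save(d,n+"1")
d=shot("top")
for n,p in (("hex",(148,145)),("sq",(240,118)),("fl",(337,121)),("tube",(407,150))): print(n,ray(d,p,38)[0].round(0))
print("side");d=shot("side")
for n,p in (("hex",(142,348)),("sq",(152,232)),("fl",(192,155)),("tube",(239,113))): print(n,ray(d,p,38)[0].round(0))
E
python3 meas.py
```

```text
sq rect [ 383.6 -280.5] [31.8 32.3] 0.1 circ [ 383.1 -280.6] 21.5 dot [ 384.2 -280.9]
hex rect [ 413.5 -163.2] [34.4 37.4] 39.8 circ [ 413.4 -162.9] 19.2 dot [ 414. -163.]
fl rect [454.1 -56.5] [22.8 23.9] 0.1 circ [454.4 -56.7] 12.2 dot [454.5 -56.4]
tube rect [416.7 154.6] [37.2 37.7] 0.1 circ [416.3 154.9] 19.6 dot [416.8 155.4]
hex [ 413.9 -162.2] [20.2 20.1 19.9 20.7 20.2 20.5] [11.   9.   8.  10.  11.3  4.9]
sq [ 384.1 -280.1] [32.6 32.1 31.7 32.1] [ 0.1 89.7  0.1  1.2]
top tray rect [ 581.6 -315.1] [163.9  89.2] yaw 12.0 centre [ 555.2 -320.7]
top tray rect [603.3 333. ] [165.8  88.1] yaw 1.5 centre [576.3 332.3]
top tray rect [ 658.6 -127.2] [166.6  84. ] yaw -7.7 centre [ 631.8 -123.6]
top tray rect [668.5  97.4] [167.7  83.7] yaw 7.6 centre [641.8  93.9]
side tray rect [599.1 342.1] [160.   89.2] yaw -0.3 centre [572.1 342.2]
side tray rect [665.2 107.3] [162.1  99.4] yaw 6.8 centre [638.4 104.1]
side tray rect [ 653.9 -112.8] [163.6 104.8] yaw -7.8 centre [ 627.2 -109.2]
side tray rect [ 579.9 -299.5] [159.1 112.3] yaw 11.9 centre [ 553.5 -305.1]
hex [656. 335.  38.]
sq [722. 105.  38.]
fl [ 711. -136.   38.]
tube [ 635. -307.   38.]
side
hex [658. 338.  38.]
sq [722. 112.  38.]
fl [ 708. -121.   38.]
tube [ 634. -299.   38.]
```

```bash
cat > pp.py <<'E'
from h import *
def pp(n,p,th,w,tray,tyaw):
    "grasp spacer of width w at p closing along th, set in tray closing along its x"
    R=down(90+th); P=down(90+tyaw)
    gripper_to(62)
    bot.move_pose([*p,120],R); bot.servo_line([*p,35],120)
    gripper_to(0); g=monitor.sense()["finger_gap"]
    print(n,"gap",round(g,1),"expected",w)
    if abs(g-w)>3: gripper_to(62); bot.servo_line([*p,150]); return False
    bot.servo_line([*p,150],200)
    bot.move_pose([*tray,150],P); bot.servo_line([*tray,50],120); bot.wait(.2)
    hit=bot.servo_line([*tray,37],12,until_force=5)
    s=monitor.sense(); print("touch",hit,s["tcp_pos"].round(1),s["contact_force"].round(1),"gap",round(s["finger_gap"],1))
    if not 36<s["tcp_pos"][2]<43: print("odd height, holding"); return False
    gripper_to(w+14); bot.wait(.1); bot.servo_line([*tray,120],100)
    print("t",monitor.sense()["t"]); return True
E
python3 -c "
from pp import *
pp('tube',(416.5,155),0,40,(555.5,-323),12)
d=shot('wrist');save(d,'tubein')"
```

```text
tube gap 38.5 expected 40
touch True [ 555.5 -323.    39.4] [-1.   0.2  5.2] gap 38.6
t 14.0583
```

View pics/tubein.png

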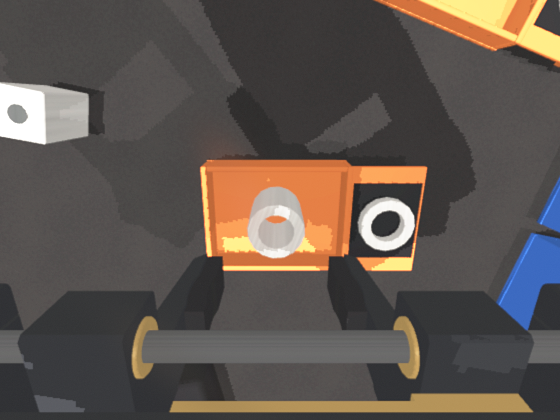

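The tube stands upright at about (275,228), central in the tray, and the ring sample is beside it at (386,225). I'll do the other three the same way.

```bash
python3 -c "
from pp import *
ok=(pp('sq',(383.9,-280.4),0,32,(642,94),7.6)
and pp('hex',(413.7,-162.8),-20,34,(575.5,333.5),1)
and pp('fl',(454.3,-56.6),0,26,(631,-125),-7.7))
print(ok)
bot.move_pose([350,0,250],down(90)) if ok else 0
for n in ('top','side'): save(shot(n),n+'2')"
```

```text
sq gap 31.6 expected 32
touch True [641.9  94.   39.2] [-0.4 -0.2  4.9] gap 31.6
t 22.4917
hex gap 33.9 expected 34
touch True [575.4 333.5  39.3] [ 0.  -0.4  4.4] gap 33.7
t 31.7167
fl gap 25.0 expected 26
touch True [ 630.9 -125.    39.1] [ 0.2 -0.5  5.2] gap 25.2
t 40.1583
True
```

View pics/top2.png

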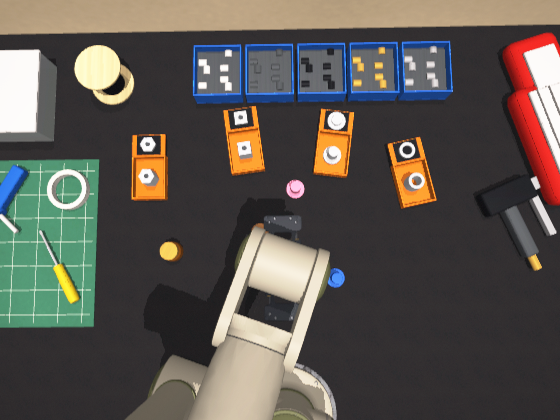

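View pics/side2.png

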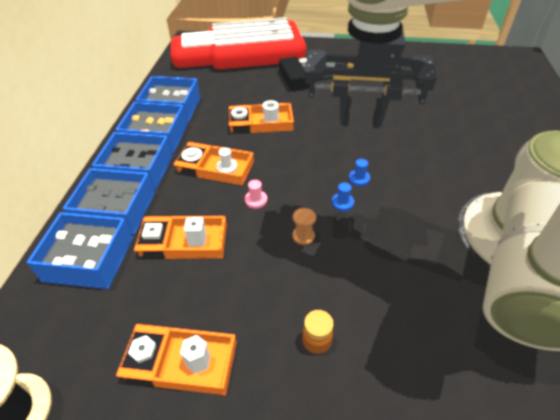

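In the side view all four spacers stand upright in the matching trays: hex (195,353), square (195,232), flanged (228,160) and tube (270,112). The jar (318,332), spool (304,226) and the pink and blue look-alikes haven't moved.

```bash
python3 -c "
from plant import job_done
print(job_done())"
```

```text
the job is handed in; nothing more can be done
None
```

All four spacers stand upright in their matching trays, the glue jar, thread spool and look-alikes are undisturbed, and the job was handed in after about 42 s of robot time.

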